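# Open the masala dabba by its press-button clasp

### The arm

A 6-joint arm with a two-finger parallel gripper is mounted at the origin on the work surface. World frame = base frame: x ahead of the robot, y to its left, z up, the work surface at z = 0. Lengths are in m, angles in rad, forces in N, time in s.
With the tool pointing down it reaches from about 0.3 to 0.875 m from the base axis. Payload 6.4 kg.
Tool frame: the origin (TCP) lies on the centre line of the jaws, within the pads' length; the fingertips stand 22 mm ahead of it and the grasp point (between the pads) lies 3 mm ahead of it; z points along the fingers, y is the direction in which the jaws open and shut (so a half turn about z gives the same grasp; the last joint's range is limited). The gripper opens to 85 mm and grips with 20 to 120 N. Pads are 22 mm wide; open, the fingers measure 114 mm over their backs; the gripper's body (76 mm by 85 mm) begins 54 mm behind the grasp point. The pads swing forward as they close: fully open they stand 13 mm farther back than shut.
Start: joints at [1.016, 0.181, 1.607, -0, 1.354, -0.206], TCP at [0.197, 0.54, 0.253] pointing down, gripper open.
Joint ranges: [-2.99, 2.99], [-0.89, 2.07], [0.3, 2.58], [-1.14, 4.28], [0, 2.63], [-3.12, 3.12]. Speed limits (rad/s): [2.57, 2.57, 3.01, 3.14, 3.14, 3.14].

### API

Orientations are given as a unit quaternion [w, x, y, z].
In Python, from workcell import ctrl gives the robot as it stands.
- The arm moves only by the tool apply_moves, never from a script. Its argument "steps" is a list that holds one entry, the list of rows, each a list of 7 numbers: the opening, from -1 (shut) to 1 (fully open), then the shift along the tool's x, y, z in mm, then the turn, a rotation vector about the tool's x, y, z in degrees. In form: [[[claw, dx, dy, dz, rx, ry, rz], ...]]. A call has 1 to 5 rows; each row shifts and turns the pose as measured when the row begins, along the tool's axes as they then stand; what a row does not reach is not made up. A row lasts 1/10 s, in which the tool goes at most 50 mm and 8.59 degrees, less where a joint would pass 70% of its speed; a pose out of reach is approached as far as the arm can. A call with a gripper value outside its range is refused whole. The fingers move at their own pace and stop on an object; "newtons" is the grip in N (left out, the last holds). Time passes only in rows, so rows that do not move let the fingers close. It gives the time, the measured TCP pose, the force and the opening at its end, in the units of the state.
- ctrl.get_state(): the state, without advancing time (a new reading comes with each control period).
- ctrl.grab_frame(name): name is "scene" or "top"; returns a dict with "pixels" (400x640x3 uint8, red, green, blue), "K" (3x3 intrinsics, pixels), "k1" (the pictures are not rectified: a ray, as slopes to the right and down, at radius r is drawn at 1 + k1 r^2 times it, then the intrinsics apply), "eye" and "orientation" of the camera in the world. Camera axes: x right, y up, looking along -z (the intrinsics and any distortion apply to the point x, -y, -z); pixel columns grow to the right and rows downward; lengths in m; the calibration is good to about 2 mm. A picture is of the moment at which its call begins. There is no depth.
- ctrl.hand_in(): hands the job in, once; it reports no verdict.
The state is a dict: "t": time; "q": joint angles; "dq": joint speeds; "tau": joint torques, N m; "tool_pos": TCP position; "ee_rot": TCP orientation; "contact_force": force on the tool from outside, world axes, zero at the start; "wrist_torque": the same for the moment, N m; "grip_width": finger opening in m.
Only numpy, scipy, OpenCV 4.12 (cv2) and the standard library are available. Lean on these libraries where they do the work, as an engineer would, in place of code of your own. Each camera call takes 0.05 s, during which the arm holds its last target. There are 200 camera calls.

### The job

Open the round steel masala dabba (the spice box with the press-button clasp) for refilling: press the clasp's button down with the fingertips so that the lid springs part-way open, then push the lid on up and over with the fingertips until it stands open by itself, leaning back past upright. Leave the box standing where it is, and do not lift it, shift it or disturb the other kitchenware.

Things in the scene. Friction and masses are not known exactly. Their poses are not given: they have to be found in the camera images.
- dabba: the masala dabba: round steel spice box, 170 mm across and 74 mm high with its lid shut, about 1.3 to 1.7 kg in all, standing loose. Origin: centre of its underside; z up; its own +x axis runs from the clasp (front, towards the robot, turned up to 30 degrees) to the lid's hinge (back). The clasp is a black block 40 mm wide on the front wall, reaching from 85 to 130 mm in front of the box's axis, 78 mm high at its top
- button_top (a point): centre of the top of the clasp's round steel button, 24 mm across: on the box's own x axis, 115 mm in front of the box's axis, 86 mm above the ledge when up (8 mm above the black block, 12 mm above the shut lid). The nearest edge of the shut lid (its catch tab) is 17 mm from the button's centre
- clasp (a joint): travel of the clasp's button in m: 0 up, 0.006 fully pressed straight down. It springs back by itself, with 1.5 N at first and 4.5 N when fully down. From about 0.0045 on it frees the lid, which then springs part-way open by itself in about 1 s
- lid (a joint): angle of the hinged lid in rad: 0 shut (caught by the clasp), about 1.15 part-way open, where its spring leaves it resting, 1.57 upright, 1.92 leaning back on its stop. From 1.15 to upright its weight pulls it back (under 1 N at the lip) and if let go it sinks back to 1.15; past upright its weight carries it slowly on to its stop, where it stays
- lid_lip (a point): tip of the lid's front lip (a flat tab 20 mm wide), 190 mm from the hinge axis; moves with the lid: 62 mm above the ledge when shut, about 233 mm at rest part-way open, 250 mm when upright (as the lid is pushed over, its lip climbs along the finger that pushes it). The lid is a round steel cap 177 mm across, 14 mm deep, about 0.22 kg, hollow on its underside; its skirt's edge lies in the plane through the hinge axis and this lip
- lid_hinge (a point): middle of the lid's hinge axis at the back of the box, 92 mm behind the box's axis and 60 mm above the ledge; the hinge axis runs level, square to the box's own x axis
- tiffin: bystander: stacked three-tier steel tiffin with a side frame and top handle, 125 mm across (137 over the frame), 233 mm high; origin under its centre
- roti_box: bystander: plain round steel box with a black knob on its lid and no clasp, 158 mm across, 92 mm high; origin under its centre
- jar: bystander: amber glass jar with steel cap, 80 mm across, 135 mm high; origin under its centre
- mortar: bystander: marble mortar, 116 mm across, 68 mm high; origin under its centre
- tumbler: bystander: steel tumbler, 68 mm across, 98 mm high, beside the dabba; origin under its centre
- katori: bystander: small steel bowl, 90 mm across, 36 mm high, beside the dabba; origin under its centre
- spoon: bystander: steel spoon 170 mm long lying flat beside the dabba; origin under its middle, handle to its own -x

How it is judged:
By the outcome, as a careful person would: the job done as asked, in the order asked, and still so for the second after the job is handed in, with the robot touching nothing.
It also fails if it takes over 48 s, if anything falls off the work surface, if the arm or the gripper's body presses on something with over 40 N, if the wrist force passes 120 N, or if a joint passes its speed limit or range.

## Working session

There is one attempt and no reset: what is moved stays moved. The work goes in short steps, Python scripts to look and compute and a tool call to move; the robot and the scene stay as the last step left them, time stands still between calls to the robot, and variables do not carry over. Pictures are saved under pics/ and viewed, about 8 in all and at most 12, crops included, and the job is handed in when it is done.

Besides the shell and the picture viewer there is one more tool, called by a JSON object that holds its "fn" and its "kwargs". apply_moves: Moves the arm, as the interface text tells. Its arguments: {"type":"object","properties":{"steps":{"type":"array"},"newtons":{"type":"number"}},"required":["steps"]}

```bash
mkdir -p pics; cat > h.py <<'E'
import numpy as np, cv2
from scipy.spatial.transform import Rotation as R
from workcell import ctrl
def rot(q): return R.from_quat([q[1],q[2],q[3],q[0]]).as_matrix()
def ray(f,u,v):
    K=np.array(f["K"]);d=cv2.undistortPoints(np.array([[[u,v]]],float),K,np.array([f["k1"],0,0,0.]))[0,0]
    return np.array(f["eye"]),rot(f["orientation"])@np.array([d[0],-d[1],-1])
def onz(f,u,v,z):
    e,d=ray(f,u,v);return e+d*(z-e[2])/d[2]
def proj(f,P):
    p=rot(f["orientation"]).T@(np.array(P)-np.array(f["eye"]));x,y=p[0]/-p[2],-p[1]/-p[2]
    s=1+f["k1"]*(x*x+y*y);K=np.array(f["K"]);return K[0,0]*x*s+K[0,2],K[1,1]*y*s+K[1,2]
def grab(n,fn):
    f=ctrl.grab_frame(n);cv2.imwrite("pics/"+fn,f["pixels"][:,:,::-1]);return f
E
python3 - <<'E'
from h import *
s=ctrl.get_state();print(s)
for n in("top","scene"):
    f=grab(n,n+"1.png");print(n,f["eye"],f["orientation"],f["K"],f["k1"])
E
```

```text
{'t': 0.0, 'q': array([ 1.01568812e+00,  1.81551112e-01,  1.60802419e+00, -2.57425274e-05,
        1.35382311e+00, -2.06307338e-01]), 'dq': array([-0.00055746, -0.000103  , -0.0007419 , -0.00068132,  0.00128838,
        0.00020772]), 'tau': array([ 3.90979958e-04, -4.44855022e+01, -3.51342702e+01, -2.06760446e-04,
        8.84112931e-03, -4.29095692e-06]), 'tool_pos': array([0.19622694, 0.53991588, 0.25237065]), 'ee_rot': array([-3.23823598e-04,  1.73514889e-01,  9.84830832e-01, -8.42906986e-04]), 'contact_force': array([ 0.90841813, -0.39882849, -0.1511147 ]), 'wrist_torque': array([0.01670159, 0.01394514, 0.01338691]), 'grip_width': 0.0852624368577747}
top [ 0.34170245 -0.01422771  1.35243818] [-0.69672598 -0.07140962  0.0586205   0.71136293] [[380.27618447   0.         323.23259342]
 [  0.         380.27618447 202.93803401]
 [  0.           0.           1.        ]] -0.021314355080101575
scene [1.23569988 0.18691268 0.97264982] [0.57699811 0.19186747 0.25995416 0.75012258] [[432.51154676   0.         327.0697695 ]
 [  0.         432.51154676 195.27851112]
 [  0.           0.           1.        ]] -0.03221330767169756
```

View pics/top1.png

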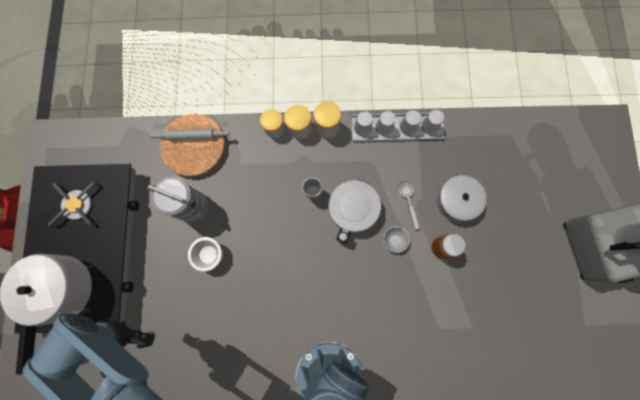

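View pics/scene1.png

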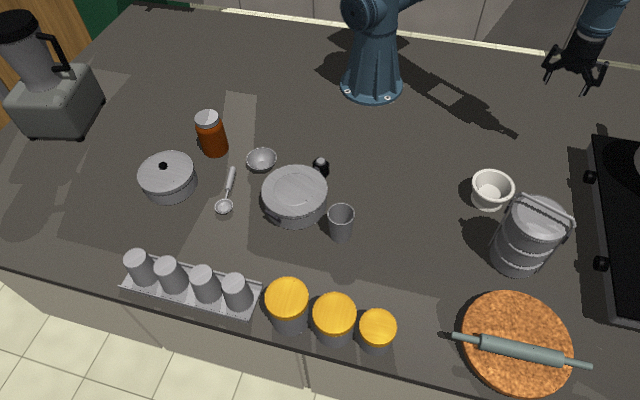

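Top view: the dabba's at about (355,206) with its clasp at (344,236). The tumbler (313,187), katori (397,240) and spoon (410,205) are beside it. I'll enlarge it in both views.

```bash
python3 - <<'E'
from h import *
a=cv2.imread("pics/top1.png")[165:255,295:415];b=cv2.imread("pics/scene1.png")[140:250,225:365]
a=cv2.resize(a,None,fx=5,fy=5,interpolation=cv2.INTER_CUBIC);b=cv2.resize(b,None,fx=5,fy=5,interpolation=cv2.INTER_CUBIC)
b=b[:550,:700]
cv2.imwrite("pics/ca.png",a);cv2.imwrite("pics/cb.png",b)
E
```

```text
(no output)
```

View pics/ca.png

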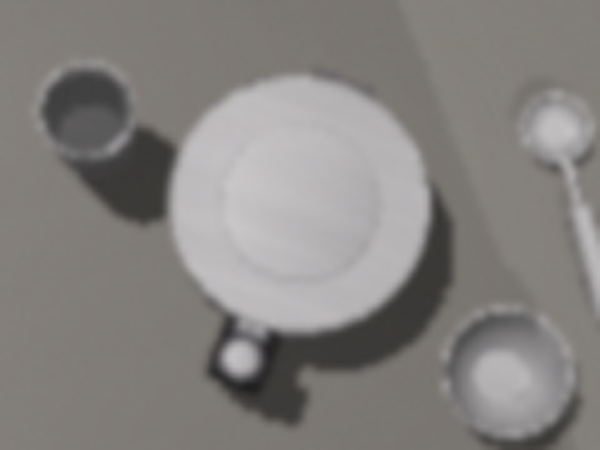

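View pics/cb.png

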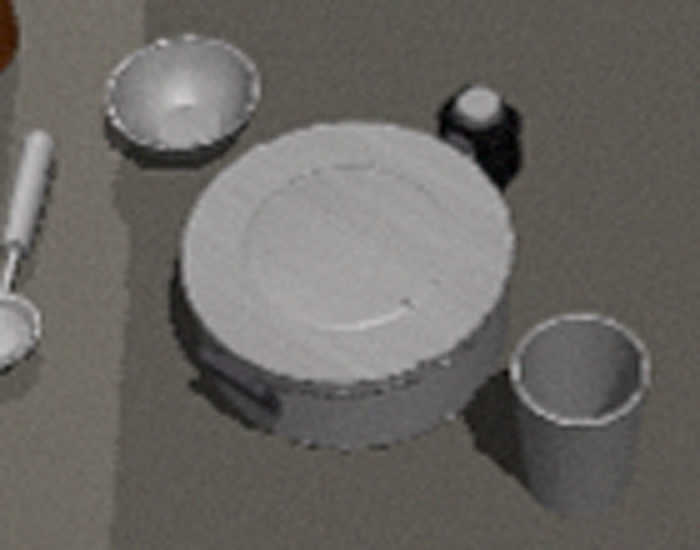

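Top crop: lid centre at crop (301,203), button at (241,357). Scene crop: button at (480,103).

```bash
python3 - <<'E'
from h import *
ft=ctrl.grab_frame("top");fs=ctrl.grab_frame("scene")
c=lambda u,v,x0,y0:((u+.5)/5-.5+x0,(v+.5)/5-.5+y0)
bt=c(241,357,295,165);bs=c(480,103,225,140)
e1,d1=ray(ft,*bt);e2,d2=ray(fs,*bs)
A=np.stack([d1,-d2],1);k=np.linalg.lstsq(A,e2-e1,rcond=None)[0]
print("tri",e1+k[0]*d1,e2+k[1]*d2)
B=onz(ft,*bt,.086);print("btn top",B,"scene",onz(fs,*bs,.086))
# lid edge contour ~ z .067..; centre 
C=onz(ft,*c(301,203,295,165),.07);Cs=onz(fs,*c(348,252,225,140),.072);print("centre",C,Cs)
for cc in(C,Cs):
    d=cc-B;print(np.hypot(*d[:2]),np.degrees(np.arctan2(d[1],d[0])))
# others
for n,u,v,z in(("tumbler",87,110,.098),("katori",508,372,.036),("spoon",560,130,.01)):print(n,onz(ft,*c(u,v,295,165),z))
print("eyebrow", onz(ft,172,195,.233), onz(ft,205,254,.06))
E
```

```text
tri [ 0.46433058 -0.05653178  0.08624256] [ 0.46305386 -0.05127636  0.08594333]
btn top [ 0.46435407 -0.05653988  0.086     ] scene [ 0.46310325 -0.05126113  0.086     ]
centre [ 0.570512   -0.10108175  0.07      ] [ 0.57142528 -0.09425843  0.072     ]
0.11512378113584443 -22.762006707541314
0.11352062479232816 -19.406108466887357
tumbler [0.63272122 0.04328384 0.098     ]
katori [ 0.45490244 -0.24205571  0.036     ]
spoon [ 0.63040057 -0.29327962  0.01      ]
eyebrow [0.58541488 0.4636058  0.233     ] [0.41512371 0.41256117 0.06      ]
```

Averaging the two views puts the button top at about (0.464, -0.054, 0.086), with the box axis at about -22°. The tool's x axis is already nearly antiparallel to the box axis, so I'll move over with the fingers shut.

{"fn": "apply_moves", "kwargs": {"steps": [[[-1, -32, -33, 0, 0, 0, 0], [-1, -32, -33, 0, 0, 0, 0], [-1, -32, -33, 0, 0, 0, 0], [-1, -32, -33, 0, 0, 0, 0], [-1, -32, -33, 0, 0, 0, 0]]], "newtons": 30}}

```text
t: 0.7
tool_pos: [0.2904, 0.3278, 0.2509]
ee_rot: [-0.001, 0.169, 0.986, -0.001]
contact_force: [1.2, -0.1, 1.1]
grip_width: 0.0123
```

{"fn": "apply_moves", "kwargs": {"steps": [[[-1, -32, -33, 0, 0, 0, 0], [-1, -32, -33, 0, 0, 0, 0], [-1, -32, -33, 0, 0, 0, 0], [-1, -32, -33, 0, 0, 0, 0], [-1, -32, -33, 0, 0, 0, 2]]]}}

```text
t: 1.2
tool_pos: [0.388, 0.1105, 0.2515]
ee_rot: [0.001, 0.185, 0.983, -0.0]
contact_force: [0.7, 0.9, 0.4]
grip_width: 0.0002
```

```bash
cat >> h.py <<'E'
def to(T):
    s=ctrl.get_state();M=rot(s["ee_rot"]);print("t",round(s["t"],2),"pos",s["tool_pos"].round(4),"F",s["contact_force"].round(1),"d tool mm",(M.T@(np.array(T)-s["tool_pos"])*1e3).round(1))
    print("xaxis deg",np.degrees(np.arctan2(M[1,0],M[0,0])).round(1),"z",M[:,2].round(3))
E
python3 -c "
from h import *
to([.459,-.052,.135])"
```

```text
t 1.2 pos [0.388  0.1105 0.2515] F [0.7 0.9 0.4] d tool mm [-125.  -125.6  116.7]
xaxis deg 158.7 z [ 0.002 -0.    -1.   ]
```

{"fn": "apply_moves", "kwargs": {"steps": [[[-1, -30, -30, 10, 0, 0, 0.7], [-1, -30, -30, 20, 0, 0, 0], [-1, -30, -30, 20, 0, 0, 0], [-1, -30, -30, 25, 0, 0, 0], [-1, -8, -8, 25, 0, 0, 0]]]}}

```text
t: 1.7
tool_pos: [0.4657, -0.0679, 0.1551]
ee_rot: [0.009, 0.194, 0.981, -0.001]
contact_force: [1.0, 0.5, -0.3]
grip_width: -0.0002
```

```bash
python3 - <<'E'
from h import *
to([.459,-.052,.110])
a=grab("top","t2.png");b=grab("scene","s2.png")
A=cv2.imread("pics/t2.png")[185:260,300:400];B=cv2.imread("pics/s2.png")[115:205,265:385]
A=cv2.resize(A,(400,300),interpolation=3);B=cv2.resize(B,(400,300),interpolation=3)
cv2.imwrite("pics/c2.png",np.hstack([A,B]))
E
```

```text
t 1.7 pos [ 0.4657 -0.0679  0.1551] F [ 1.   0.5 -0.3] d tool mm [13.1 12.1 44.9]
xaxis deg 157.6 z [ 0.017 -0.005 -1.   ]
```

View pics/c2.png

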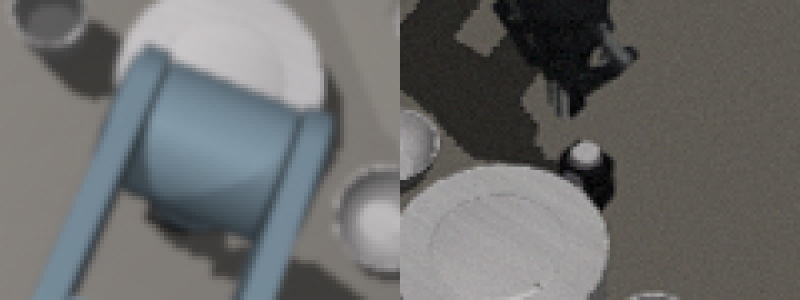

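The scene crop shows the shut fingertips at (568,113), just short of the button at (587,152), and nothing's touched. I'll correct sideways and lower to just above the button.

{"fn": "apply_moves", "kwargs": {"steps": [[[-1, 13, 12, 10, 0, -1, 0], [-1, 0, 0, 20, 0, 0, 0], [-1, 0, 0, 5, 0, 0, 0]]]}}

```text
t: 2.1
tool_pos: [0.4557, -0.048, 0.1182]
ee_rot: [0.013, 0.195, 0.981, -0.001]
contact_force: [-0.0, -0.6, 0.9]
grip_width: 0.0002
```

```bash
python3 - <<'E'
from h import *
to([.459,-.052,.110])
b=grab("scene","s3.png")
print("old tip proj",proj(b,[.466,-.068,.133]),"seen 315.4,148.9")
B=cv2.imread("pics/s3.png")[125:185,280:360]
cv2.imwrite("pics/c3.png",cv2.resize(B,(640,480),interpolation=3))
E
```

```text
t 2.1 pos [ 0.4557 -0.048   0.1182] F [-0.  -0.6  0.9] d tool mm [-4.3 -2.5  8.4]
xaxis deg 157.5 z [ 0.026 -0.007 -1.   ]
old tip proj (np.float64(313.8823072655074), np.float64(147.98948408848057)) seen 315.4,148.9
```

View pics/c3.png

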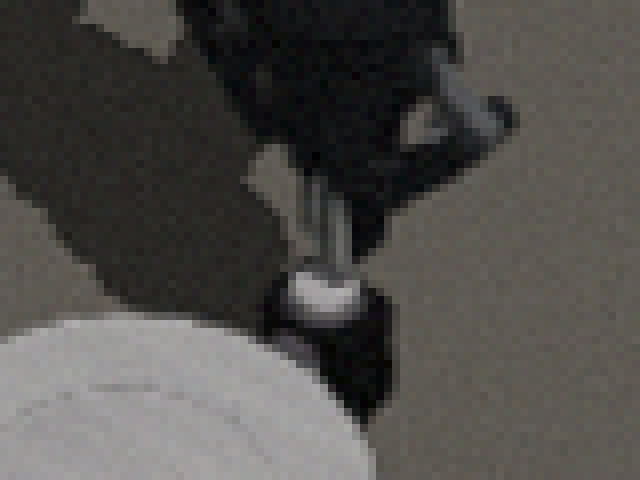

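The crop shows the fingertips directly over the button, with the tips at (332,275) and the button at (325,295). Next I'll lower gently until contact and press.

{"fn": "apply_moves", "kwargs": {"steps": [[[-1, -3, -2, 6, 0, 0, 0], [-1, 0, 0, 4, 0, 0, 0], [-1, 0, 0, 2, 0, 0, 0]]]}}

```text
t: 2.45
tool_pos: [0.4601, -0.0509, 0.1086]
ee_rot: [0.015, 0.194, 0.981, -0.001]
contact_force: [0.2, 0.3, -0.4]
grip_width: 0.0001
```

{"fn": "apply_moves", "kwargs": {"steps": [[[-1, 1, 0, 2, 0, 0, 0], [-1, 0, 0, 2, 0, 0, 0]]]}}

```text
t: 2.65
tool_pos: [0.4602, -0.0509, 0.1055]
ee_rot: [0.016, 0.194, 0.981, -0.001]
contact_force: [-3.0, 0.2, 2.7]
grip_width: -0.0002
```

{"fn": "apply_moves", "kwargs": {"steps": [[[-1, 0, 0, 2, 0, 0, 0], [-1, 0, 0, 2, 0, 0, 0], [-1, 0, 0, 1, 0, 0, 0]]]}}

```text
t: 2.95
tool_pos: [0.4602, -0.0509, 0.1017]
ee_rot: [0.016, 0.194, 0.981, -0.001]
contact_force: [-8.5, 2.8, 21.0]
grip_width: 0.0001
```

```bash
python3 - <<'E'
from h import *
to([.459,-.052,.101])
b=grab("scene","s4.png")
B=cv2.imread("pics/s4.png")[100:220,240:400]
cv2.imwrite("pics/c4.png",cv2.resize(B,(640,480),interpolation=3))
E
```

```text
t 2.95 pos [ 0.4602 -0.0509  0.1017] F [-8.5  2.8 21. ] d tool mm [ 0.8 -1.5  0.7]
xaxis deg 157.6 z [ 0.03  -0.009 -0.999]
```

The button's fully down (21 N). I'll ease up and back towards the robot to give the lid room.

{"fn": "apply_moves", "kwargs": {"steps": [[[-1, 0, 0, -2, 0, 0, 0], [-1, 3, 0, -8, 0, 0, 0], [-1, 30, 0, -10, 0, 0, 0], [-1, 30, 0, 0, 0, -5, 0], [-1, 10, 0, 0, 0, -5, 0]]]}}

```text
t: 3.5
tool_pos: [0.3941, -0.0244, 0.1207]
ee_rot: [0.105, 0.194, 0.975, -0.019]
contact_force: [0.2, 0.4, -0.1]
grip_width: 0.0
```

```bash
python3 - <<'E'
from h import *
to([.459,-.052,.101])
b=grab("scene","s5.png");a=grab("top","t5.png")
B=cv2.imread("pics/s5.png")[80:240,230:390];A=cv2.imread("pics/t5.png")[160:260,300:400]
cv2.imwrite("pics/c5.png",np.hstack([cv2.resize(A,(400,400),interpolation=3),cv2.resize(B,(400,400),interpolation=3)]))
E
```

```text
t 3.5 pos [ 0.3941 -0.0244  0.1207] F [ 0.2  0.4 -0.1] d tool mm [-64.7  -0.8  34.3]
xaxis deg 157.5 z [ 0.198 -0.078 -0.977]
```

View pics/c5.png

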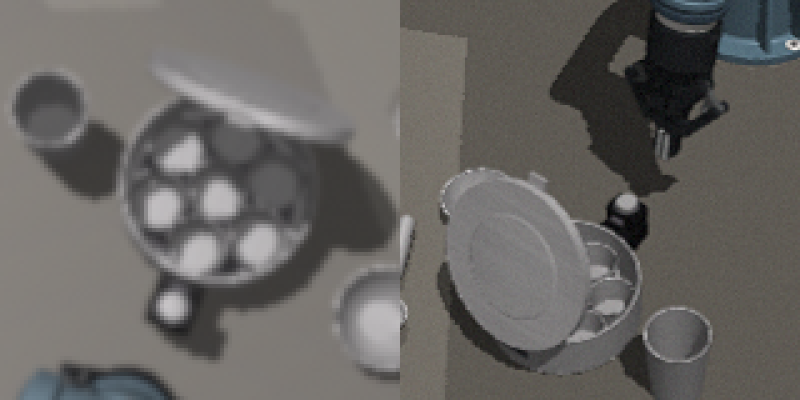

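The lid has sprung part-way open, and its lip is at (538,180) in the scene crop. The box is where it was: the button is at top pixel (342.9,236.1), compared with (342.8,236.0) before. Next I'll compute the approach and push vectors.

```bash
python3 - <<'E'
from h import *
c=np.array([.570,-.097,0]);u=np.array([np.cos(np.radians(-22)),np.sin(np.radians(-22)),0])
b=ctrl.grab_frame("scene")
print("lip proj",proj(b,c+.015*u+[0,0,.233]),"seen 285.2,152")
to(c-.045*u+[0,0,.2215]);to(c+.120*u+[0,0,.2215])
M=rot(ctrl.get_state()["ee_rot"]);print("u in tool",(M.T@u).round(3),"up",(M.T@[0,0,1]).round(3))
E
```

```text
lip proj (np.float64(284.26735960065264), np.float64(150.83791332745085)) seen 285.2,152
t 3.65 pos [ 0.3949 -0.0246  0.1213] F [-0.2 -0.6  0.5] d tool mm [-1.624e+02 -1.000e-01 -6.740e+01]
xaxis deg 157.5 z [ 0.196 -0.077 -0.977]
t 3.65 pos [ 0.3949 -0.0246  0.1213] F [-0.2 -0.6  0.5] d tool mm [-323.6    1.2  -32.6]
xaxis deg 157.5 z [ 0.196 -0.077 -0.977]
u in tool [-0.977  0.008  0.211] up [-0.211  0.004 -0.977]
```

The predicted lip position matches the one seen to about 1.5 px. I'll rise and approach.

{"fn": "apply_moves", "kwargs": {"steps": [[[-1, -10, 0, -40, 0, 0, 0], [-1, -30, 0, -40, 0, 0, 0], [-1, -42, 0, 0, 0, 0, 0], [-1, -42, 0, 4, 0, 0, 0], [-1, -35, 0, 4, 0, 0, 0]]]}}

```text
t: 4.15
tool_pos: [0.5322, -0.0819, 0.2327]
ee_rot: [0.104, 0.194, 0.975, -0.019]
contact_force: [-0.5, -0.6, -0.4]
grip_width: -0.0001
```

```bash
python3 - <<'E'
from h import *
c=np.array([.570,-.097,0]);u=np.array([np.cos(np.radians(-22)),np.sin(np.radians(-22)),0])
to(c+.000*u+[0,0,.2215]);to(c+.120*u+[0,0,.2215])
E
```

```text
t 4.15 pos [ 0.5322 -0.0819  0.2327] F [-0.5 -0.6 -0.4] d tool mm [-37.5   0.4  19.4]
xaxis deg 157.5 z [ 0.195 -0.076 -0.978]
t 4.15 pos [ 0.5322 -0.0819  0.2327] F [-0.5 -0.6 -0.4] d tool mm [-154.8    1.3   44.6]
xaxis deg 157.5 z [ 0.195 -0.076 -0.978]
```

{"fn": "apply_moves", "kwargs": {"steps": [[[-1, 0, 0, 11, 0, 0, 0], [-1, -14, 0, 4, 0, 0, 0], [-1, -14, 0, 3, 0, 0, 0], [-1, -10, 0, 2, 0, 0, 0], [-1, -10, 0, 2, 0, 0, 0]]]}}

```text
t: 4.65
tool_pos: [0.5888, -0.107, 0.2204]
ee_rot: [0.101, 0.195, 0.975, -0.018]
contact_force: [-1.2, 0.6, 4.7]
grip_width: -0.0002
```

{"fn": "apply_moves", "kwargs": {"steps": [[[-1, -10, 0, 2, 0, 0, 0], [-1, -10, 0, 2, 0, 0, 0], [-1, -10, 0, 2, 0, 0, 0], [-1, -10, 0, 2, 0, 0, 0], [-1, -10, 0, 2, 0, 0, 0]]]}}

```text
t: 5.15
tool_pos: [0.6433, -0.1291, 0.229]
ee_rot: [0.107, 0.195, 0.975, -0.019]
contact_force: [0.2, 0.3, 0.2]
grip_width: -0.0002
```

```bash
python3 - <<'E'
from h import *
c=np.array([.570,-.097,0]);u=np.array([np.cos(np.radians(-22)),np.sin(np.radians(-22)),0])
to(c+.120*u+[0,0,.2215])
b=grab("scene","s6.png");a=grab("top","t6.png")
B=cv2.imread("pics/s6.png")[80:240,230:390];A=cv2.imread("pics/t6.png")[160:260,300:400]
cv2.imwrite("pics/c6.png",np.hstack([cv2.resize(A,(400,400),interpolation=3),cv2.resize(B,(400,400),interpolation=3)]))
E
```

```text
t 5.15 pos [ 0.6433 -0.1291  0.229 ] F [0.2 0.3 0.2] d tool mm [-37.4   2.7  16. ]
xaxis deg 157.4 z [ 0.201 -0.079 -0.976]
```

View pics/c6.png

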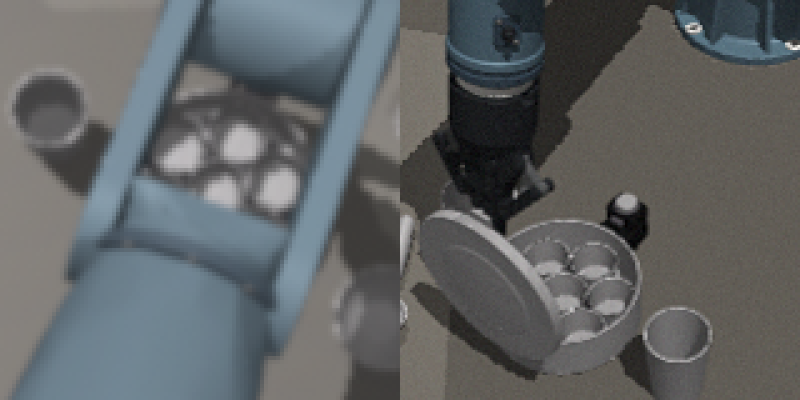

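The lid is now near or just past upright, with the fingers behind it and the contact force about zero. I'll follow through a little further, then check.

{"fn": "apply_moves", "kwargs": {"steps": [[[-1, -8, 0, 3, 0, 0, 0], [-1, -8, 0, 3, 0, 0, 0], [-1, -8, 0, 3, 0, 0, 0], [-1, -8, 0, 2, 0, 0, 0], [-1, 0, 0, 0, 0, 0, 0]]]}}

```text
t: 5.75
tool_pos: [0.6764, -0.1431, 0.2231]
ee_rot: [0.106, 0.195, 0.975, -0.019]
contact_force: [0.3, -0.5, 0.5]
grip_width: -0.0002
```

{"fn": "apply_moves", "kwargs": {"steps": [[[-1, 0, 0, 0, 0, 0, 0], [-1, 0, 0, 0, 0, 0, 0], [-1, 0, 0, 0, 0, 0, 0], [-1, 0, 0, 0, 0, 0, 0], [-1, 0, 0, 0, 0, 0, 0]]]}}

```text
t: 6.25
tool_pos: [0.6759, -0.1427, 0.2229]
ee_rot: [0.105, 0.195, 0.975, -0.019]
contact_force: [-0.2, -0.5, 0.3]
grip_width: -0.0001
```

```bash
python3 - <<'E'
from h import *
c=np.array([.570,-.097,0]);u=np.array([np.cos(np.radians(-22)),np.sin(np.radians(-22)),0])
to(c+.0*u+[0,0,.23])
b=grab("scene","s7.png")
H=c+.092*u+[0,0,.06]
for an in(1.15,1.57,1.92):print(an,np.round(proj(b,H+.19*(-np.cos(an)*u+[0,0,np.sin(an)])),1))
E
```

```text
t 6.25 pos [ 0.6759 -0.1427  0.2229] F [-0.2 -0.5  0.3] d tool mm [111.2   1.6 -31.4]
xaxis deg 157.4 z [ 0.198 -0.077 -0.977]
1.15 [284.4 150.6]
1.57 [261.2 165.7]
1.92 [241.8 187.2]
```

The force is about zero. I'll back out level towards the robot.

{"fn": "apply_moves", "kwargs": {"steps": [[[-1, 15, 0, -3, 0, 0, 0], [-1, 30, 0, -6, 0, 0, 0], [-1, 40, 0, -9, 0, 0, 0], [-1, 40, 0, -9, 0, 0, 0], [-1, 40, 0, -9, 0, 0, 0]]]}}

```text
t: 6.8
tool_pos: [0.5185, -0.0782, 0.2229]
ee_rot: [0.107, 0.196, 0.975, -0.019]
contact_force: [-0.2, 0.1, 1.7]
grip_width: -0.0002
```

{"fn": "apply_moves", "kwargs": {"steps": [[[-1, 40, 0, -9, 0, 0, 0], [-1, 40, 0, -9, 0, 0, 0], [-1, 30, 0, -9, 0, 0, 0], [-1, 0, 0, 0, 0, 0, 0], [-1, 0, 0, 0, 0, 0, 0]]]}}

```text
t: 7.3
tool_pos: [0.4063, -0.0308, 0.2253]
ee_rot: [0.109, 0.195, 0.975, -0.019]
contact_force: [-0.1, -0.1, 1.2]
grip_width: -0.0003
```

```bash
python3 - <<'E'
from h import *
c=np.array([.570,-.097,0])
to(c)
b=grab("scene","s8.png");a=grab("top","t8.png")
B=cv2.imread("pics/s8.png")[80:240,210:370];A=cv2.imread("pics/t8.png")[160:260,300:400]
cv2.imwrite("pics/c8.png",np.hstack([cv2.resize(A,(400,400),interpolation=3),cv2.resize(B,(400,400),interpolation=3)]))
E
```

```text
t 7.3 pos [ 0.4063 -0.0308  0.2253] F [-0.1 -0.1  1.2] d tool mm [-122.8    0.8  258.5]
xaxis deg 157.3 z [ 0.204 -0.08  -0.976]
```

View pics/c8.png

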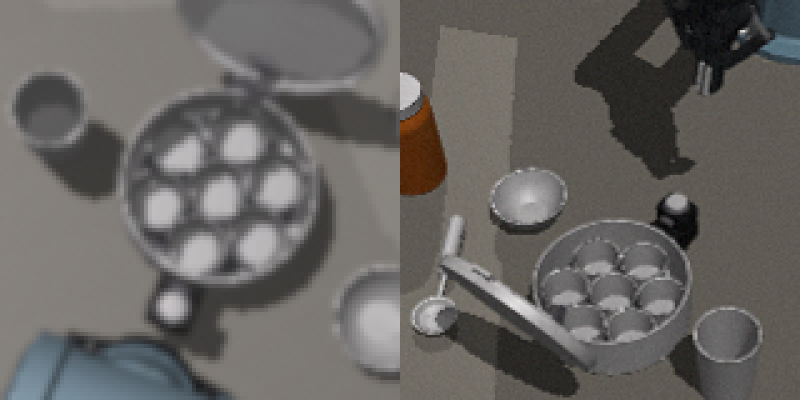

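The lid leans back on its stop: its lip is at scene pixel (243,189), and 1.92 rad predicts (242,187). The button's still at (172,305) in the top crop, the neighbours haven't moved, and the arm is clear.

```bash
python3 -c "
from workcell import ctrl
print(ctrl.hand_in())"
```

```text
the job is handed in; nothing more can be done
None
```

The masala dabba is open: its lid stands by itself, leaning back on its stop. I pressed the clasp's button with the shut fingertips, and the lid sprang part-way open. I then pushed the lid over past upright, backed the arm clear and handed in at about 7.4 s of the 48 s allowed.

**Last checks:**
- **Lid:** its lip showed at scene pixel (243,189). The spot worked out for 1.92 rad is (242,187), so it's on its stop.
- **Box and neighbours:** in the top view the button was at the same pixel as before, to about 0.1 px. The tumbler and katori looked unmoved; the other things were only seen in passing, not measured.
- **Arm:** it was well clear and touching nothing, with the force reading about 1 N, which is near the sensor's noise.

**Disagreements:**
- **Camera views:** they differed by about 5 mm in where the button is, so I used the average, which was close enough.
- **Button press:** at full travel the force peaked at about 21 N down with about 9 N sideways. That's more than the button's 4.5 N spring, but the box didn't visibly move.

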